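# Set up a batch of fallen sample spools for inspection

## Robot

A 6-joint arm with a two-finger parallel gripper is mounted at the origin on the work surface. World frame = base frame: x ahead of the robot, y to its left, z up, the work surface at z = 0. Lengths are in m, angles in degrees, forces in N, time in s.
With the tool pointing down it reaches from about 0.35 to 0.775 m from the base axis. Payload 5.5 kg.
Tool frame: the origin (TCP) lies where the fingers leave the gripper's body, on its centre line; the fingertips stand 73 mm ahead of it and the grasp point (between the pads) lies 54 mm ahead of it; z points along the fingers, y is the line along which they close (so a half turn about z gives the same grasp; the last joint's range is limited). The gripper opens to 85 mm and grips with 20 to 120 N. Pads are 22 mm wide; open, the fingers measure 114 mm over their backs; the gripper's body (76 mm by 85 mm) begins 54 mm behind the grasp point. The pads swing forward as they close: fully open they stand 13 mm farther back than shut.
Start: joints at [-76.925, 17.945, 2.641, 74.691, 0, 82.002], TCP at [0.207, -0.537, 0.304] pointing down, gripper open.
Joint ranges: [-158.12, 158.12], [-49.38, 96.58], [-58.88, 72.47], [-126.05, 133.96], [-84.25, 85.87], [-180, 180]. Speed limits (degrees/s): [147.25, 147.25, 180, 180, 180, 180].

## Interface

Orientations are given as [roll, pitch, yaw] about the fixed x, y, z axes, in that order (R = Rz(yaw) Ry(pitch) Rx(roll)).
In Python, from plant import get_state, snapshot, job_done gives the robot as it stands.
- The arm moves only by the tool step_arm, never from a script. Its argument "motion" is one flat list of numbers, 5 for each row, row after row: the shift along the tool's x, y, z in m, then the turn about the tool's z in degrees, then the opening, from 0 (shut) to 1 (fully open). In form: [dx, dy, dz, twist, grip, dx, dy, dz, twist, grip, ...]. A call has exactly 10 rows; each row shifts and turns the commanded pose from where the row before left it, along the tool's axes as they then stand; what a row does not reach is not made up. A row lasts 1/10 s, in which the tool goes at most 50 mm and 8.59 degrees, less where a joint would pass 70% of its speed; a pose out of reach is approached as far as the arm can. A call is refused whole if a number of a shift passes 0.05 or a number of a turn 8.59, either way. A call with a gripper value outside its range is refused whole. The fingers move at their own pace and stop on an object; "squeeze" is the grip in N (left out, the last holds). Time passes only in rows, so rows that do not move let the fingers close, or fill a call up. It gives the time, the measured TCP pose, the force, the opening and the grip force at its end, in the units of the state.
- get_state(): the state, without advancing time (a new reading comes with each control period).
- snapshot(name): name is "scene" or "side" or "wrist"; returns a dict with "frame" (480x640x3 uint8, red, green, blue), "range_z" (480x640 float32, m along the optical axis (not along the pixel's ray), 0 where there is no reading), "vertical_fov" (degrees; the focal length in pixels is half the picture's height over the tangent of half this angle, whatever the lens; pixels are square), "cx", "cy" (the principal point, pixels), "extrinsics" (4x4, takes a point from world to camera coordinates); the wrist camera has in their place "tool_from_camera" (4x4, takes a point from camera to tool coordinates, whose origin is the TCP and whose axes are the flange's). Camera axes: x right, y down, z forward; pixel columns grow to the right and rows downward; lengths in m; the calibration is good to about 2 mm. A picture is of the moment at which its call begins: read the wrist's pose just before it.
- job_done(): hands the job in; it is judged then, once.
The state is a dict: "time_s": time; "joints": joint angles; "qd": joint speeds; "joint_efforts": joint torques, N m; "eef_pos": TCP position; "ee_rot": TCP orientation; "contact_force": force on the tool from outside, world axes, zero at the start; "wrist_torque": the same for the moment, N m; "grip_width": opening from 0.0 (shut) to 1.0 (fully open); "finger_force": force on a finger pad.
Only numpy, scipy, OpenCV 4.12 (cv2) and the standard library are available. Lean on these libraries where they do the work, as an engineer would, in place of code of your own. Each camera call takes 0.05 s, during which the arm holds its last target. There are 200 camera calls.

## Task

Get the batch ready for inspection. First press the solvent dispenser's dish all the way down and let it come up again, then stand every fallen wire spool upright on its wide foot, wholly on the dark mat, and let go of it; only when all of them stand there, pull the tag embosser's lever down to its stop and ease it slowly back up to its home position, never letting it fly back. Leave the other things on the bench where they are, and finish with all the spools standing on the mat.

Things in the scene. Friction and masses are not known exactly. Their poses are not given: they have to be found in the camera images.
- spool1: one of up to four like wire spools, 98 mm tall, 0.2 kg: black octagonal foot 60 mm across flats, 8 mm thick; bright wire drum 40 mm across at 8 to 90 mm; black round head 50 mm across, 8 mm thick; centre of mass at 47 mm. Starts lying, head pointing away from the robot within about 45 degrees (some may be absent). Origin: centre of the foot's underside; +z runs along the axis to the head
- spool2: one of up to four like wire spools, 98 mm tall, 0.2 kg: black octagonal foot 60 mm across flats, 8 mm thick; bright wire drum 40 mm across at 8 to 90 mm; black round head 50 mm across, 8 mm thick; centre of mass at 47 mm. Starts lying, head pointing away from the robot within about 45 degrees (some may be absent). Origin: centre of the foot's underside; +z runs along the axis to the head
- spool3: one of up to four like wire spools, 98 mm tall, 0.2 kg: black octagonal foot 60 mm across flats, 8 mm thick; bright wire drum 40 mm across at 8 to 90 mm; black round head 50 mm across, 8 mm thick; centre of mass at 47 mm. Starts lying, head pointing away from the robot within about 45 degrees (some may be absent). Origin: centre of the foot's underside; +z runs along the axis to the head
- spool4: one of up to four like wire spools, 98 mm tall, 0.2 kg: black octagonal foot 60 mm across flats, 8 mm thick; bright wire drum 40 mm across at 8 to 90 mm; black round head 50 mm across, 8 mm thick; centre of mass at 47 mm. Starts lying, head pointing away from the robot within about 45 degrees (some may be absent). Origin: centre of the foot's underside; +z runs along the axis to the head
- mat: fixed flat dark rubber inspection mat, 180 mm (its x) by 380 mm (its y), 4 mm thick, on the far half of the bench. Origin: centre of its underside, at bench height; z up
- plunger (a joint): sprung dish of the solvent dispenser: 0 up, 0.012 m fully down; it needs about 2 N to start and 6.5 N at the bottom and springs up by itself when let go
- plunger_top (a point): centre of the upper face of the dispenser's steel dish, 54 mm across, on top of a fixed white bottle 72 mm wide with a red collar, standing to the left; 133 mm above the bench when up; it is pressed straight down
- lever (a joint): sprung lever of the fixed grey tag embosser on the right: 0 home (raised 30 degrees above level), 0.9 rad at its lower stop (about 22 degrees below level); at the grip it needs about 2 N at the start and 9 N at the stop; let go, it flies back up
- lever_grip (a point): middle of the lever's black round grip, 20 mm thick and 115 mm long along the lever, on the lever's axis, 200 mm from the hinge; about 285 mm above the bench at home and 112 mm at the stop; free of obstacles above and on both sides
- lever_hinge (a point): hinge of the lever, 185 mm above the bench, at the embosser's column; the lever runs from here towards the robot and swings in the vertical plane through this point and the grip; its axis is level
- mouse: bystander: black computer mouse 100 x 58 x 33 mm, near the robot on the left; origin centre of underside
- snips: bystander: wire snips with black handles lying on the bench, 165 x 60 x 16 mm, near the robot on the right; origin under its middle
- flask: bystander: small closed white bottle with red cap, 52 mm across, 130 mm tall, between mat and embosser; origin centre of underside
- tape: bystander: roll of clear tape lying flat, 100 mm across, 20 mm high, beyond the dispenser; origin centre of underside
- scanner: bystander: black and grey hand scanner lying beyond the mat, 205 x 55 x 45 mm; origin on its underside
- gauge: bystander: grey hand-held gauge with a glass window, 110 x 50 x 25 mm, lying between mat and dispenser; origin centre of underside
Not all that is in view belongs to the job. Leave any green or yellow look-alike of the spool3 alone.

How it is judged (in metres and radians):
On the way, in this order (a step that is already met when the one before it is completed fails the run):
1. the dispenser's dish is pressed down (at least 9 of its 12 mm) (value of joint plunger above 0.009 m), for 0.1 s.
2. the dish has come up again (within 2 mm) (value of joint plunger below 0.002 m), for 0.2 s.
3. every spool stands upright on its foot on the mat, let go (angle between each of spool1, spool2, spool3, spool4's own z axis and vertical below 0.12 rad and z of spool1 in the frame of mat between -0.003 and 0.012 m and x of spool1 in the frame of mat between -0.066 and 0.066 m and y of spool1 in the frame of mat between -0.166 and 0.166 m and linear speed of each of spool1, spool2, spool3, spool4 below 0.03 m/s and z of spool2 in the frame of mat between -0.003 and 0.012 m and x of spool2 in the frame of mat between -0.066 and 0.066 m and y of spool2 in the frame of mat between -0.166 and 0.166 m and z of spool3 in the frame of mat between -0.003 and 0.012 m and x of spool3 in the frame of mat between -0.066 and 0.066 m and y of spool3 in the frame of mat between -0.166 and 0.166 m and z of spool4 in the frame of mat between -0.003 and 0.012 m and x of spool4 in the frame of mat between -0.066 and 0.066 m and y of spool4 in the frame of mat between -0.166 and 0.166 m and contact force between the fingers and spool1 below 0.3 N and contact force between the fingers and spool2 below 0.3 N and contact force between the fingers and spool3 below 0.3 N and contact force between the fingers and spool4 below 0.3 N), for 0.3 s.
4. the lever is pulled down to its stop (at least 0.8 of 0.9 rad) (value of joint lever above 0.8 rad), for 0.1 s.
5. the lever is back home (within 0.05 rad) (value of joint lever below 0.05 rad), for 0.2 s.
At the end, for the whole second after the job is handed in: every spool present stands at rest on its foot on the mat (axis within 7 degrees of vertical, foot on the mat's surface, its centre within 66 mm of the mat's centre along the mat's short side and 166 mm along its long side); the lever is home within 0.05 rad and the dish up within 2 mm (angle between each of spool1, spool2, spool3, spool4's own z axis and vertical below 0.12 rad and z of spool1 in the frame of mat between -0.003 and 0.012 m and x of spool1 in the frame of mat between -0.066 and 0.066 m and y of spool1 in the frame of mat between -0.166 and 0.166 m and linear speed of each of spool1, spool2, spool3, spool4 below 0.03 m/s and z of spool2 in the frame of mat between -0.003 and 0.012 m and x of spool2 in the frame of mat between -0.066 and 0.066 m and y of spool2 in the frame of mat between -0.166 and 0.166 m and z of spool3 in the frame of mat between -0.003 and 0.012 m and x of spool3 in the frame of mat between -0.066 and 0.066 m and y of spool3 in the frame of mat between -0.166 and 0.166 m and z of spool4 in the frame of mat between -0.003 and 0.012 m and x of spool4 in the frame of mat between -0.066 and 0.066 m and y of spool4 in the frame of mat between -0.166 and 0.166 m and value of joint lever below 0.05 rad and value of joint plunger below 0.002 m); the robot touches nothing.
It fails at once if the lever flies back (faster than 1.5 rad/s) (velocity of joint lever below -1.5 rad/s).
It fails at once if a bystander is moved by more than 5 cm (distance of any of mouse, snips, flask, tape, scanner, gauge from where it was at the start of the episode above 0.05 m).
Of spool1, spool2, spool3, spool4 only 3 to 4 are there at a start; the rules pass over those that are not, and their reading is None.
At some moment in a run one of spool1, spool2, spool3, spool4 may be knocked a few centimetres aside while the robot is not near it.
It also fails if it takes over 210 s, if anything falls off the work surface, if the arm or the gripper's body presses on something with over 40 N, if the wrist force passes 120 N, or if a joint passes its speed limit or range.

## Working session

There is one attempt and no reset: what is moved stays moved. The work goes in short steps, Python scripts to look and compute and a tool call to move; the robot and the scene stay as the last step left them, time stands still between calls to the robot, and variables do not carry over. Pictures are saved under pics/ and viewed, at most 14 in all, crops included, and the job is handed in when it is done.

Besides the shell and the picture viewer there is one more tool, called as name(argument=value, ...), one argument or row to a line, values as JSON. step_arm: Moves the arm, as the interface text tells. Its arguments: {"type":"object","properties":{"motion":{"type":"array","items":{"type":"number"}},"squeeze":{"type":"number"}},"required":["motion"]}

```bash
mkdir -p pics; cat > h.py <<'E'
import numpy as np, cv2, pickle
from scipy.spatial.transform import Rotation as R
from plant import get_state, snapshot, job_done
def Rt(s=None):
    s=s or get_state(); T=np.eye(4); T[:3,:3]=R.from_euler('xyz',s['ee_rot'],degrees=True).as_matrix(); T[:3,3]=s['eef_pos']; return T
def cap(name,save=None):
    s=get_state(); d=snapshot(name)
    T=Rt(s)@np.array(d['tool_from_camera']) if name=='wrist' else np.linalg.inv(np.array(d['extrinsics']))
    d['T']=T; f=240/np.tan(np.radians(d['vertical_fov'])/2); d['f']=f
    v,u=np.mgrid[:480,:640]; z=d['range_z']
    P=np.stack([(u-d['cx'])/f*z,(v-d['cy'])/f*z,z],-1)
    d['P']=P@T[:3,:3].T+T[:3,3]; d['P'][z<=0]=np.nan
    if save: cv2.imwrite('pics/'+save+'.png',d['frame'][:,:,::-1]); pickle.dump(d,open(save+'.pkl','wb'))
    return d
def ray(d,u,v,h):
    r=d['T'][:3,:3]@np.array([(u-d['cx'])/d['f'],(v-d['cy'])/d['f'],1]); o=d['T'][:3,3]
    return o+r*(h-o[2])/r[2]
E
python3 - <<'E'
from h import *
print(get_state())
for n in('scene','side','wrist'):
    d=cap(n,n+'0'); print(n,d['T'].round(3).tolist(),d['f'],d['cx'],d['cy'])
E
```

```text
{'time_s': 0.0, 'joints': array([-7.69243432e+01,  1.79914926e+01,  2.57689864e+00,  7.46920064e+01,
       -6.05945646e-04,  8.20041194e+01]), 'qd': array([ 0.01501359,  0.01371661,  0.02128439, -0.13016586,  0.02430584,
        0.01933057]), 'joint_efforts': array([ 1.41659348e-03, -4.80630362e+01,  2.98530793e+01,  1.95433362e-02,
        8.64351978e-05,  4.85338106e-06]), 'eef_pos': array([ 0.20665602, -0.53616356,  0.30300138]), 'ee_rot': array([-1.79894352e+02, -1.42282532e-02,  2.10715248e+01]), 'contact_force': array([0.0215822 , 0.25854096, 0.25298045]), 'wrist_torque': array([-0.00326185,  0.01436167, -0.00950699]), 'finger_force': 0.0, 'grip_width': 0.9971413153547705}
scene [[0.758, 0.548, -0.354, 0.928], [0.652, -0.647, 0.396, -0.471], [-0.012, -0.531, -0.848, 1.16], [0.0, 0.0, 0.0, 1.0]] 456.04921923859393 318.6247592325964 244.8376223231988
side [[0.974, -0.161, 0.157, 0.266], [-0.225, -0.676, 0.702, -1.102], [-0.007, -0.72, -0.694, 1.269], [0.0, 0.0, 0.0, 1.0]] 534.1497257549768 326.4066950650849 240.10458073197447
wrist [[0.36, -0.885, -0.294, 0.282], [-0.933, -0.342, -0.112, -0.507], [-0.002, 0.315, -0.949, 0.373], [0.0, 0.0, 0.0, 1.0]] 333.01415417059496 317.5185495820813 239.67225971733126
```

View pics/scene0.png

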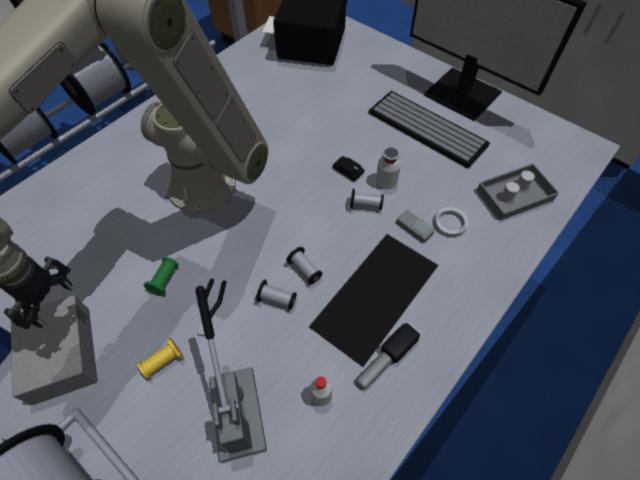

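View pics/side0.png

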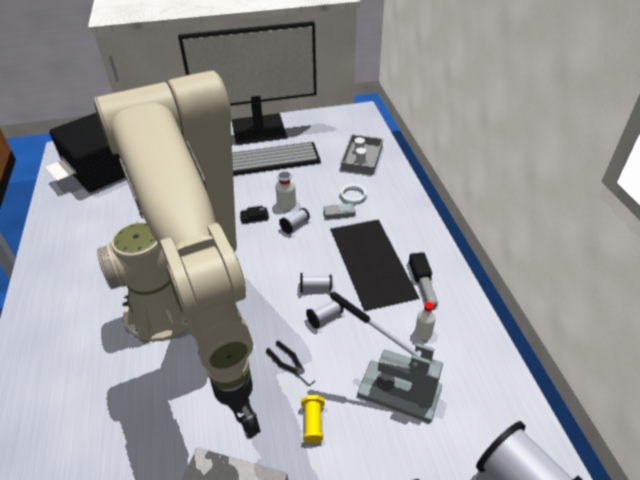

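The scene view (confirmed in the side view) shows silver spools at px (367,200), (304,265) and (276,295). Things that could be mistaken for them: the green one at (162,276), the yellow one at (160,358), white cylinders in the tray at (510,190), and large reels off the bench at (100,80), (25,130) and (40,460). I choose the three silver ones with black ends. The dispenser is at (390,160) and the grip at (205,310).

```bash
cat > meas.py <<'E'
from h import *
def mat(d):
    P=d['P']; m=(d['frame'].max(2)<60)&(P[...,2]<0.015)&(P[...,2]>-0.01)&(P[...,0]>0.3)&(P[...,0]<1.1)&(abs(P[...,1])<0.5)
    n,l,st,c=cv2.connectedComponentsWithStats(m.astype(np.uint8)); i=1+st[1:,4].argmax()
    r=cv2.minAreaRect(P[l==i][:,:2].astype(np.float32)); return cv2.boxPoints(r).round(3).tolist(),np.round(r[0],3),np.round(r[1],3)
def blobs(d,lo=0.012,hi=0.075,show=True):
    P=d['P']; m=(P[...,2]>lo)&(P[...,2]<hi)&(P[...,0]>0.2)&(P[...,0]<1)&(abs(P[...,1])<0.6)
    n,l,st,c=cv2.connectedComponentsWithStats(m.astype(np.uint8)); 
    for i in range(1,n):
        if st[i,4]<120: continue
        p=P[l==i]; col=d['frame'][l==i].mean(0).astype(int)
        r=cv2.minAreaRect(p[:,:2].astype(np.float32))
        print(c[i].astype(int),st[i,4],'col',col,'ctr',np.round(r[0],3),'size',np.round(r[1],3),'ang',round(r[2]),'zmax',p[:,2].max().round(3))
if __name__=='__main__':
  for n in('scene0','side0'):
    d=pickle.load(open(n+'.pkl','rb')); print(n,'mat',mat(d)); blobs(d)
    P=d['P']
    for nm,lo,hi in(('dish',.12,.15),('high',.1,.34)):
        m=(P[...,2]>lo)&(P[...,2]<hi)&(P[...,0]>0.3)&(P[...,0]<1)&(abs(P[...,1])<0.6)
        k,l,st,c=cv2.connectedComponentsWithStats(m.astype(np.uint8))
        for i in range(1,k):
            if st[i,4]>60: p=P[l==i]; print(nm,c[i].astype(int),st[i,4],p.mean(0).round(3),p.min(0).round(3),p.max(0).round(3))
E
python3 meas.py
```

```text
scene0 mat ([[0.5759999752044678, 0.2329999953508377], [0.593999981880188, -0.1459999978542328], [0.7710000276565552, -0.1379999965429306], [0.753000020980835, 0.2409999966621399]], array([0.673, 0.047]), array([0.178, 0.379]))
[348 166] 430 col [26 26 28] ctr [0.327 0.357] size [0.102 0.062] ang 0 zmax 0.04
[386 178] 287 col [74 76 76] ctr [0.458 0.384] size [0.072 0.039] ang 26 zmax 0.075
[499 200] 484 col [58 60 62] ctr [0.777 0.577] size [0.119 0.139] ang 63 zmax 0.044
[509 191] 202 col [100 101 105] ctr [0.784 0.583] size [0.033 0.039] ang 88 zmax 0.061
[366 199] 449 col [ 96  99 108] ctr [0.461 0.279] size [0.1   0.062] ang 35 zmax 0.063
[451 220] 373 col [135 142 149] ctr [0.701 0.39 ] size [0.101 0.098] ang 77 zmax 0.025
[415 224] 557 col [101 107 110] ctr [0.626 0.304] size [0.054 0.111] ang 85 zmax 0.032
[303 264] 591 col [85 87 95] ctr [ 0.471 -0.022] size [0.061 0.1  ] ang 79 zmax 0.066
[159 285] 192 col [28 71 38] ctr [ 0.215 -0.322] size [0.029 0.056] ang 0 zmax 0.064
[274 294] 620 col [ 92  95 103] ctr [ 0.475 -0.143] size [0.099 0.061] ang 20 zmax 0.064
[217 298] 120 
[... 2455 characters left out ...]
 zmax 0.021
[396 393] 2277 col [ 92  98 100] ctr [ 0.608 -0.428] size [0.113 0.2  ] ang 55 zmax 0.075
[312 417] 824 col [208 187   9] ctr [ 0.367 -0.465] size [0.102 0.059] ang 76 zmax 0.063
dish [283 175] 124 [0.452 0.398 0.133] [0.426 0.371 0.126] [0.477 0.43  0.139]
dish [428 306] 69 [ 0.736 -0.265  0.128] [ 0.723 -0.277  0.12 ] [ 0.75  -0.251  0.136]
dish [401 367] 797 [ 0.602 -0.435  0.136] [ 0.548 -0.499  0.12 ] [ 0.674 -0.373  0.15 ]
high [284 179] 221 [0.451 0.394 0.121] [0.421 0.364 0.1  ] [0.479 0.43  0.139]
high [400 354] 2541 [ 0.597 -0.429  0.181] [ 0.448 -0.499  0.1  ] [ 0.694 -0.311  0.323]
high [427 308] 114 [ 0.734 -0.267  0.12 ] [ 0.723 -0.279  0.1  ] [ 0.75  -0.251  0.136]
```

step_arm(
  motion=[0, 0, -0.005, -7.95, 0, 0, 0, -0.005, -7.95, 0, 0, 0, -0.005, -7.95, 0, 0, 0, -0.005, -7.95, 0, 0, 0, -0.005, -7.95, 0, 0, 0, -0.005, -7.95, 0, 0, 0, -0.005, -7.95, 0, 0, 0, -0.005, -7.95, 0, 0, 0, -0.005, -7.95, 0, 0, 0, -0.005, -7.95, 0],
  squeeze=20,
)

```text
time_s: 1.15
eef_pos: [0.2067, -0.5364, 0.3537]
ee_rot: [-180.0, -0.0, 100.9]
contact_force: [0.5, 0.4, 0.8]
grip_width: -0.0
finger_force: 0.0
```

step_arm(
  motion=[0, 0, 0, -7.95, 0, 0, 0, 0, -7.95, 0, 0, 0, 0, -7.95, 0, 0, 0, 0, -7.95, 0, 0, 0, 0, -7.95, 0, 0, 0, 0, -7.95, 0, 0, 0, 0, -7.95, 0, 0, 0, 0, -7.95, 0, 0, 0, 0, -7.95, 0, 0, 0, 0, -7.95, 0],
)

```text
time_s: 2.15
eef_pos: [0.2067, -0.5364, 0.3535]
ee_rot: [180.0, -0.0, -179.6]
contact_force: [0.0, 0.1, -0.1]
grip_width: -0.003
finger_force: 0.0
```

step_arm(
  motion=[-0.014, 0.043, 0, 0, 0, -0.014, 0.043, 0, 0, 0, -0.014, 0.043, 0, 0, 0, -0.014, 0.043, 0, 0, 0, -0.014, 0.043, 0, 0, 0, -0.014, 0.043, 0, 0, 0, -0.014, 0.043, 0, 0, 0, -0.014, 0.043, 0, 0, 0, -0.014, 0.043, 0, 0, 0, -0.014, 0.043, 0, 0, 0],
)

```text
time_s: 3.15
eef_pos: [0.3462, -0.1046, 0.3539]
ee_rot: [-180.0, 0.0, -180.0]
contact_force: [1.9, 0.4, -0.2]
grip_width: 0.0
finger_force: 0.0
```

step_arm(
  motion=[-0.01, 0.046, 0, 0, 0, -0.01, 0.046, 0, 0, 0, -0.01, 0.046, 0, 0, 0, -0.01, 0.046, 0, 0, 0, -0.01, 0.046, 0, 0, 0, -0.01, 0.046, 0, 0, 0, -0.01, 0.046, 0, 0, 0, -0.01, 0.046, 0, 0, 0, -0.01, 0.046, 0, 0, 0, 0, 0, 0, 0, 0],
)

```text
time_s: 4.15
eef_pos: [0.4362, 0.3123, 0.3522]
ee_rot: [180.0, -0.1, -179.6]
contact_force: [-0.3, -0.5, -0.2]
grip_width: -0.001
finger_force: 0.0
```

step_arm(
  motion=[-0.005, 0.029, 0, 0, 0, -0.005, 0.029, 0, 0, 0, -0.005, 0.03, 0, 0, 0, 0, 0, 0.018, 0, 0, 0, 0, 0.018, 0, 0, 0, 0, 0.018, 0, 0, 0, 0, 0.018, 0, 0, 0, 0, 0.018, 0, 0, 0, 0, 0.018, 0, 0, 0, 0, 0.018, 0, 0],
)

```text
time_s: 5.15
eef_pos: [0.4504, 0.3949, 0.227]
ee_rot: [-180.0, -0.0, -180.0]
contact_force: [0.2, 0.3, -0.1]
grip_width: 0.0
finger_force: 0.0
```

step_arm(
  motion=[0, 0, 0.005, 0, 0, 0, 0, 0.005, 0, 0, 0, 0, 0.005, 0, 0, 0, 0, 0.004, 0, 0, 0, 0, 0.004, 0, 0, 0, 0, 0.003, 0, 0, 0, 0, 0.003, 0, 0, 0, 0, 0.002, 0, 0, 0, 0, 0, 0, 0, 0, 0, 0, 0, 0],
)

```text
time_s: 6.15
eef_pos: [0.4508, 0.3959, 0.1973]
ee_rot: [180.0, 0.1, -179.9]
contact_force: [0.5, 0.5, 4.6]
grip_width: -0.004
finger_force: 2.3
```

step_arm(
  motion=[0, 0, 0.002, 0, 0, 0, 0, 0.002, 0, 0, 0, 0, 0.002, 0, 0, 0, 0, 0.001, 0, 0, 0, 0, 0.001, 0, 0, 0, 0, 0, 0, 0, 0, 0, 0, 0, 0, 0, 0, 0, 0, 0, 0, 0, 0, 0, 0, 0, 0, 0, 0, 0],
)

```text
time_s: 7.15
eef_pos: [0.4507, 0.3959, 0.1933]
ee_rot: [179.9, 0.2, -179.9]
contact_force: [-6.2, -5.0, 26.1]
grip_width: 0.0
finger_force: 13.2
```

step_arm(
  motion=[0, 0, -0.003, 0, 0, 0, 0, -0.005, 0, 0, 0, 0, -0.006, 0, 0, 0, 0, -0.008, 0, 0, 0, 0, -0.01, 0, 0, 0, 0, -0.02, 0, 0, 0, 0, -0.03, 0, 0, 0, 0, -0.03, 0, 1, 0, 0, -0.03, 0, 1, 0, 0, -0.02, 0, 1],
)

```text
time_s: 8.15
eef_pos: [0.4505, 0.3958, 0.3532]
ee_rot: [180.0, 0.1, -179.9]
contact_force: [0.1, 1.3, 0.1]
grip_width: 0.505
finger_force: 0.0
```

step_arm(
  motion=[0.01, -0.03, 0, 0, 1, 0.01, -0.03, 0, 0, 1, 0.01, -0.03, 0, 0, 1, 0.01, -0.03, 0, 0, 1, 0, -0.02, 0, 0, 1, 0, 0, 0, 0, 1, 0, 0, 0, 0, 1, 0, 0, 0, 0, 1, 0, 0, 0, 0, 1, 0, 0, 0, 0, 1],
)

```text
time_s: 9.15
eef_pos: [0.4108, 0.2563, 0.3506]
ee_rot: [-180.0, -0.0, -179.9]
contact_force: [-0.7, 0.9, -0.1]
grip_width: 1.004
finger_force: 0.0
```

```bash
cat > sp.py <<'E'
from h import *
# spools: black end clusters + bright drum; axis by PCA of points, foot = bigger end
def spools(d,reg=None):
    P=d['P']; f=d['frame'].astype(int)
    m=(P[...,2]>0.006)&(P[...,2]<0.08)&(P[...,0]>0.3)&(P[...,0]<0.62)&(abs(P[...,1])<0.36)
    m=cv2.morphologyEx(m.astype(np.uint8),cv2.MORPH_CLOSE,np.ones((3,3)))
    n,l,st,c=cv2.connectedComponentsWithStats(m); out=[]
    for i in range(1,n):
        k=(l==i)&~np.isnan(P[...,2])&(P[...,2]>.006)
        if k.sum()<250: continue
        p=P[k]; sat=(f.max(2)-f.min(2))[k]
        (cx,cy),(w,h),a=cv2.minAreaRect(p[:,:2].astype(np.float32))
        if max(w,h)>0.125 or max(w,h)<.085 or sat.mean()>40: continue
        ax=np.radians(a if w>h else a+90); u=np.array([np.cos(ax),np.sin(ax)])
        if u[0]<0: u=-u
        s=(p[:,:2]-[cx,cy])@u; v=(p[:,:2]-[cx,cy])@[-u[1],u[0]]
        L=max(w,h)/2
        e=[(s<-L+.01),(s>L-.01)]
        print(c[i].astype(int),'ctr',round(cx,4),round(cy,4),'size',round(max(w,h),3),round(min(w,h),3),'axis deg',np.degrees(np.arctan2(u[1],u[0])).round(1),
          'near z',p[e[0],2].max().round(3),'w',np.ptp(v[e[0]]).round(3),'far z',p[e[1],2].max().round(3),'w',np.ptp(v[e[1]]).round(3))
if __name__=='__main__':
    import sys
    for n in sys.argv[1:]:
        print(n); spools(cap(n,n+'_l'))
E
python3 sp.py scene side wrist
```

```text
scene
[366 199] ctr 0.4557 0.2857 size 0.1 0.074 axis deg 36.8 near z 0.063 w 0.059 far z 0.055 w 0.041
[303 264] ctr 0.4712 -0.0229 size 0.102 0.06 axis deg -11.2 near z 0.065 w 0.06 far z 0.054 w 0.049
[274 294] ctr 0.4637 -0.1387 size 0.116 0.07 axis deg 25.7 near z 0.006 w 0.0 far z 0.053 w 0.049
side
[257 215] ctr 0.3431 0.3433 size 0.087 0.045 axis deg -3.2 near z 0.034 w 0.036 far z 0.016 w 0.017
[315 282] ctr 0.4704 -0.0273 size 0.101 0.051 axis deg -4.2 near z 0.065 w 0.046 far z 0.056 w 0.04
[322 313] ctr 0.4807 -0.1429 size 0.114 0.065 axis deg 19.3 near z 0.064 w 0.065 far z 0.008 w 0.0
wrist
[336 239] ctr 0.4617 0.2809 size 0.101 0.06 axis deg 33.9 near z 0.061 w 0.06 far z 0.051 w 0.049
[ 95 244] ctr 0.4712 -0.0194 size 0.101 0.061 axis deg -9.9 near z 0.061 w 0.061 far z 0.051 w 0.049
[ 16 261] ctr 0.4804 -0.1357 size 0.087 0.044 axis deg 26.0 near z 0.027 w 0.006 far z 0.051 w 0.041
```

```bash
cp pics/wrist_l.png pics/wA.png; python3 -c "
import cv2;i=cv2.imread('pics/wA.png');cv2.imwrite('pics/wAc.png',cv2.resize(i[120:360,0:480],None,fx=1.5,fy=1.5))"
```

```text
(no output)
```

View pics/wAc.png

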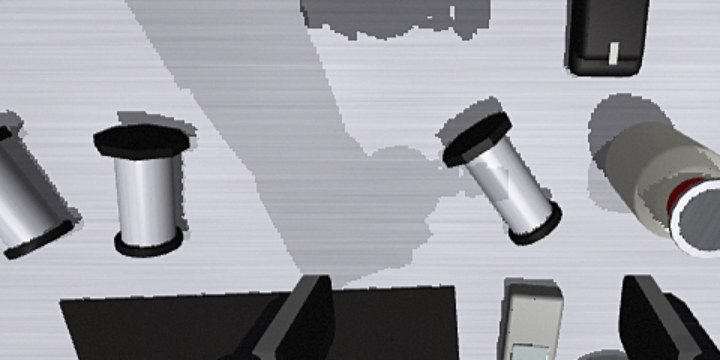

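step_arm(
  motion=[-0.022, 0.0125, 0, 0, 0.75, -0.022, 0.0125, 0, 0, 0.75, -0.022, 0.0125, 0, 0, 0.75, -0.022, 0.0125, 0, 0, 0.75, 0, 0, 0, -6.8, 0.75, 0, 0, 0, -6.8, 0.75, 0, 0, 0, -6.8, 0.75, 0, 0, 0, -6.7, 0.75, 0, 0, 0, -6.7, 0.75, 0, 0, 0, 0, 0.75],
)

```text
time_s: 10.3
eef_pos: [0.4987, 0.3059, 0.3506]
ee_rot: [-180.0, -0.0, -146.1]
contact_force: [0.2, 0.1, 0.4]
grip_width: 0.75
finger_force: 0.0
```

step_arm(
  motion=[0, 0, 0.017, 0, 0.75, 0, 0, 0.017, 0, 0.75, 0, 0, 0.017, 0, 0.75, 0, 0, 0.017, 0, 0.75, 0, 0, 0.017, 0, 0.75, 0, 0, 0.017, 0, 0.75, 0, 0, 0.017, 0, 0.75, 0, 0, 0.017, 0, 0.75, 0, 0, 0.017, 0, 0.75, 0, 0, 0, 0, 0.75],
)

```text
time_s: 11.3
eef_pos: [0.4973, 0.3053, 0.1953]
ee_rot: [180.0, -0.3, -146.3]
contact_force: [-0.9, -0.1, -0.5]
grip_width: 0.75
finger_force: 0.0
```

```bash
cp pics/wrist_l.png /tmp/; python3 - <<'E'
from h import *; from sp import spools
d=cap('wrist','wA2'); spools(d); s=get_state(); print(s['eef_pos'],s['ee_rot'],s['grip_width'],s['joints'].round(0))
E
```

```text
[316 182] ctr 0.4624 0.2808 size 0.099 0.06 axis deg 33.2 near z 0.062 w 0.06 far z 0.05 w 0.049
[0.49792873 0.30554426 0.19681259] [ 1.79975965e+02 -1.56309954e-01 -1.46235763e+02] 0.7482368880806127 [ 24.  22.  -7.  61.  -0. -10.]
```

View pics/wA2.png

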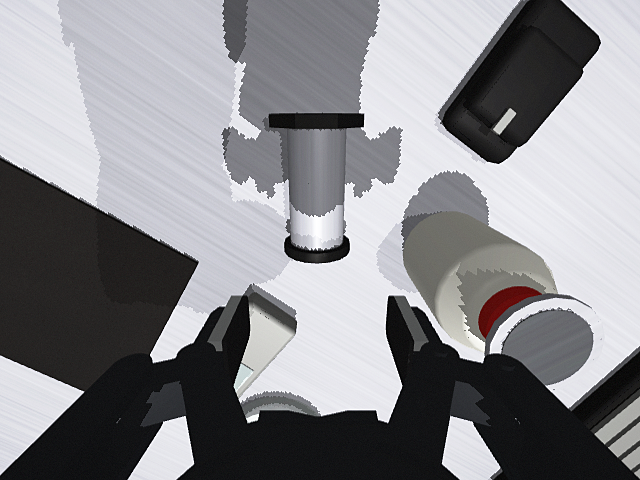

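step_arm(
  motion=[-0.002, 0, 0.015, 0, 0.75, 0, 0, 0.015, 0, 0.75, 0, 0, 0.015, 0, 0.75, 0, 0, 0.015, 0, 0.75, 0, 0, 0.015, 0, 0.75, 0, 0, 0.015, 0, 0.75, 0, 0, 0.015, 0, 0.75, 0, 0, 0.01, 0, 0.75, 0, 0, 0.005, 0, 0.75, 0, 0, 0, 0, 0.75],
)

```text
time_s: 12.35
eef_pos: [0.5003, 0.3069, 0.0778]
ee_rot: [-180.0, -0.0, -146.1]
contact_force: [-0.3, -0.2, 0.1]
grip_width: 0.746
finger_force: 0.0
```

step_arm(
  motion=[0, 0, 0, 0, 0.3, 0, 0, 0, 0, 0.3, 0, 0, 0, 0, 0.3, 0, 0, 0, 0, 0.3, 0, 0, 0, 0, 0.3, 0, 0, 0, 0, 0.3, 0, 0, 0, 0, 0.3, 0, 0, 0, 0, 0.3, 0, 0, 0, 0, 0.3, 0, 0, 0, 0, 0.3],
  squeeze=20,
)

```text
time_s: 13.35
eef_pos: [0.5009, 0.3072, 0.0786]
ee_rot: [-180.0, 0.1, -146.1]
contact_force: [-0.1, -0.3, 5.7]
grip_width: 0.579
finger_force: 20.8
```

step_arm(
  motion=[0.003, 0, -0.009, 0, 0.3, 0.004, 0, -0.009, 0, 0.3, 0.0045, 0, -0.0085, 0, 0.3, 0.0055, 0, -0.008, 0, 0.3, 0.0065, 0, -0.0075, 0, 0.3, 0.007, 0, -0.0065, 0, 0.3, 0.0075, 0, -0.006, 0, 0.3, 0.008, 0, -0.005, 0, 0.3, 0.009, 0, -0.0045, 0, 0.3, 0.009, 0, -0.0035, 0, 0.3],
)

```text
time_s: 14.35
eef_pos: [0.4464, 0.2707, 0.1456]
ee_rot: [-180.0, -0.0, -146.1]
contact_force: [-0.3, 0.6, -3.1]
grip_width: 0.57
finger_force: 21.2
```

```bash
python3 - <<'E'
from h import *
cap('wrist','wA3'); s=get_state(); print(s['eef_pos'],s['contact_force'],s['wrist_torque'],s['grip_width'],s['finger_force'])
E
```

```text
[0.44512885 0.27009289 0.14587998] [-1.82179458 -1.14312778 -2.4408923 ] [-0.04875715  0.13093487  0.00978714] 0.5773471976578196 21.1704683303833
```

View pics/wA3.png

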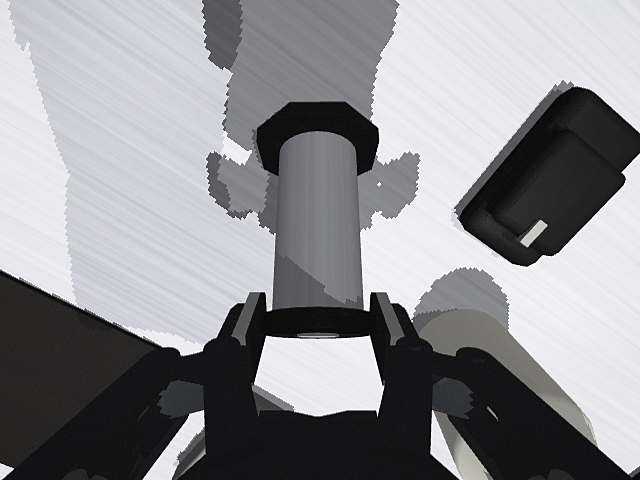

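```bash
cat > tilt.py <<'E'
from h import *
def tilt(d,s):
    # points in tool-yaw frame relative to grasp point: a=along -tool x (head dir), z
    T=Rt(s); P=(d['P']-T[:3,3])@T[:3,:3]; f=d['frame']
    m=(abs(P[...,1])<.04)&(P[...,0]>-.03)&(P[...,0]<.16)&(d['P'][...,2]>.012)&(P[...,2]>0.06)
    dr=m&(abs(P[...,1])<.012)&(f.mean(2)>60)
    p=P[dr]; k=np.polyfit(p[:,0],p[:,2],1) if np.ptp(p[:,0])>np.ptp(p[:,2]) else None
    q=p[:,[0,2]]-p[:,[0,2]].mean(0); v=np.linalg.svd(q,full_matrices=False)[2][0]; v*=np.sign(v[1]) or 1
    fo=m&(f.mean(2)<60)&(P[...,2]>P[m][:,2].max()-.06)
    w=P[m&(abs(P[...,1])>.024)]; 
    print('n',dr.sum(),'drum dir (x,z down)',v.round(3),'tilt from vertical deg',np.degrees(np.arctan2(v[0],v[1])).round(1),'lowest z world',d['P'][m][:,2].min().round(3),'wide pts',len(w),np.median(w,0).round(3))
if __name__=='__main__':
    import sys
    s=get_state(); print(s['eef_pos'].round(4),s['contact_force'].round(1)); tilt(cap('wrist',sys.argv[1]),s)
E
python3 - <<'E'
from tilt import *
s=get_state(); d=pickle.load(open('wA3.pkl','rb')); tilt(d,s)
for r in range(120,300,25): print(r,d['P'][r,318].round(3))
E
```

```text
n 6020 drum dir (x,z down) [0.813 0.582] tilt from vertical deg 54.4 lowest z world 0.02 wide pts 1525 [ 0.065 -0.024  0.101]
120 [0.375 0.224 0.057]
145 [0.384 0.23  0.057]
170 [0.393 0.235 0.064]
195 [0.401 0.241 0.073]
220 [0.409 0.246 0.079]
245 [0.416 0.251 0.088]
270 [0.423 0.255 0.094]
295 [0.429 0.26  0.1  ]
```

step_arm(
  motion=[0, 0, -0.05, 0, 0.3, 0, 0, -0.05, 0, 0.3, 0, 0, 0, 0, 0.3, 0, 0, 0, 0, 0.3, 0, 0, 0.01, 0, 0.3, 0, 0, 0.01, 0, 0.3, 0, 0, 0.01, 0, 0.3, 0, 0, 0.01, 0, 0.3, 0, 0, 0.01, 0, 0.3, 0, 0, 0, 0, 0.3],
)

```text
time_s: 15.4
eef_pos: [0.4461, 0.2708, 0.1931]
ee_rot: [180.0, -0.2, -146.1]
contact_force: [-0.3, -0.1, -2.7]
grip_width: 0.572
finger_force: 21.8
```

```bash
python3 tilt.py wA4
```

```text
[0.4461 0.2708 0.1931] [-0.3 -0.1 -2.7]
n 4582 drum dir (x,z down) [0.442 0.897] tilt from vertical deg 26.2 lowest z world 0.05 wide pts 1242 [0.033 0.024 0.131]
```

step_arm(
  motion=[0, 0, -0.05, 0, 0.3, 0, 0, -0.05, 0, 0.3, 0, 0, 0, 0, 0.3, 0, 0, 0, 0, 0.3, -0.01, -0.019, 0.01, 0, 0.3, -0.02, -0.0385, 0.01, 0, 0.3, -0.02, -0.0385, 0.01, 0, 0.3, -0.02, -0.0385, 0.01, 0, 0.3, -0.02, -0.0385, 0.01, 0, 0.3, -0.02, -0.038, 0, 0, 0.3],
)

```text
time_s: 16.45
eef_pos: [0.6559, 0.1561, 0.2411]
ee_rot: [179.8, -0.3, -146.1]
contact_force: [0.4, 1.0, -2.6]
grip_width: 0.572
finger_force: 22.6
```

step_arm(
  motion=[0, 0, -0.05, 0, 0.3, 0, 0, 0, 0, 0.3, 0, 0, 0, 0, 0.3, 0, 0, 0.01, 0, 0.3, 0, 0, 0.01, 0, 0.3, 0, 0, 0.01, 0, 0.3, 0, 0, 0.01, 0, 0.3, 0, 0, 0.01, 0, 0.3, 0, 0, 0, 0, 0.3, 0, 0, 0, 0, 0.3],
)

```text
time_s: 17.45
eef_pos: [0.656, 0.1573, 0.245]
ee_rot: [180.0, -0.0, -146.1]
contact_force: [0.3, 1.0, -2.7]
grip_width: 0.576
finger_force: 22.5
```

```bash
python3 tilt.py wA5
```

```text
[0.656  0.1573 0.245 ] [ 0.3  1.  -2.7]
n 3442 drum dir (x,z down) [0.241 0.971] tilt from vertical deg 13.9 lowest z world 0.098 wide pts 1184 [ 0.016 -0.024  0.139]
```

step_arm(
  motion=[0, 0, 0.015, 0, 0.3, 0, 0, 0.015, 0, 0.3, 0, 0, 0.015, 0, 0.3, 0, 0, 0.015, 0, 0.3, 0, 0, 0.015, 0, 0.3, 0, 0, 0.008, 0, 0.3, 0, 0, 0.004, 0, 0.3, 0, 0, 0.002, 0, 0.3, 0, 0, 0.002, 0, 0.3, 0, 0, 0.002, 0, 0.3],
)

```text
time_s: 18.5
eef_pos: [0.6589, 0.1589, 0.1588]
ee_rot: [-179.9, 0.6, -146.1]
contact_force: [-3.3, 3.4, 24.4]
grip_width: 0.571
finger_force: 24.3
```

step_arm(
  motion=[0, 0, 0.001, 0, 0.3, 0, 0, 0.001, 0, 0.3, 0, 0, 0, 0, 0.3, 0, 0, 0, 0, 0.3, 0, 0, 0, 0, 0.3, 0, 0, 0, 0, 0.3, 0, 0, 0, 0, 0.3, 0, 0, 0, 0, 0.3, 0, 0, 0, 0, 0.3, 0, 0, 0, 0, 0.3],
)

```text
time_s: 19.5
eef_pos: [0.6599, 0.159, 0.1586]
ee_rot: [-179.8, 0.8, -146.1]
contact_force: [-2.5, 2.1, 23.5]
grip_width: 0.565
finger_force: 24.3
```

```bash
python3 tilt.py wA6
```

```text
[0.6599 0.159  0.1586] [-2.5  2.1 23.5]
n 3938 drum dir (x,z down) [0.306 0.952] tilt from vertical deg 17.8 lowest z world 0.013 wide pts 1199 [0.022 0.024 0.137]
```

step_arm(
  motion=[0.003, 0, 0, 0, 0.3, 0.003, 0, 0, 0, 0.3, 0.003, 0, 0, 0, 0.3, 0.003, 0, 0, 0, 0.3, 0.003, 0, 0, 0, 0.3, 0.003, 0, 0, 0, 0.3, 0.003, 0, 0, 0, 0.3, 0.003, 0, 0, 0, 0.3, 0, 0, 0, 0, 0.3, 0, 0, 0, 0, 0.3],
)

```text
time_s: 20.55
eef_pos: [0.6379, 0.1437, 0.1538]
ee_rot: [-179.8, 0.3, -146.2]
contact_force: [-2.4, -1.3, 9.9]
grip_width: 0.572
finger_force: 24.0
```

```bash
python3 tilt.py wA7
```

```text
[0.6379 0.1437 0.1538] [-2.4 -1.3  9.9]
n 1972 drum dir (x,z down) [0.02 1.  ] tilt from vertical deg 1.1 lowest z world 0.012 wide pts 745 [0.009 0.024 0.069]
```

step_arm(
  motion=[0, 0, 0, 0, 0.65, 0, 0, 0, 0, 0.75, 0, 0, 0, 0, 0.9, 0, 0, 0, 0, 0.9, 0, 0, 0, 0, 0.9, 0, 0, -0.01, 0, 0.9, 0, 0, -0.02, 0, 0.9, 0, 0, -0.05, 0, 0.9, 0, 0, -0.05, 0, 0.9, 0, 0, -0.05, 0, 0.9],
)

```text
time_s: 21.6
eef_pos: [0.6358, 0.144, 0.3329]
ee_rot: [-180.0, 0.0, -146.1]
contact_force: [1.0, -0.1, -0.2]
grip_width: 0.901
finger_force: 0.0
```

```bash
python3 - <<'E'
from h import *; from sp import spools
for n in('scene','wrist'):
    d=cap(n,n+'_b'); print(n); spools(d)
    P=d['P']; m=(P[...,2]>.09)&(P[...,2]<.115)&(P[...,0]>.56)&(P[...,0]<.8)&(P[...,1]>-.17)&(P[...,1]<.26); print(m.sum(), P[m].mean(0).round(3),np.ptp(P[m],axis=0).round(3))
print(get_state()['eef_pos'])
E
```

```text
scene
[303 264] ctr 0.4717 -0.0137 size 0.102 0.073 axis deg -7.5 near z 0.064 w 0.073 far z 0.054 w 0.048
[275 294] ctr 0.4725 -0.1391 size 0.101 0.062 axis deg 25.5 near z 0.064 w 0.062 far z 0.053 w 0.048
242 [0.636 0.14  0.102] [0.05  0.05  0.012]
wrist
2072 [0.636 0.142 0.101] [0.05  0.049 0.01 ]
[0.63839517 0.14430371 0.34019076]
```

View pics/scene_b.png

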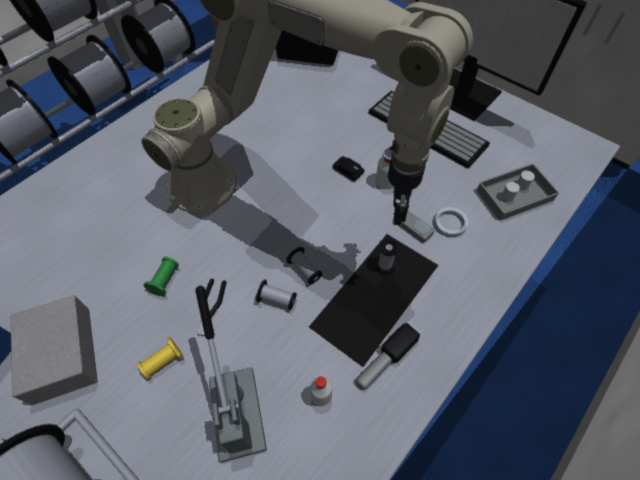

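step_arm(
  motion=[0, 0, 0, 8.5, 0.75, 0, 0, 0, 8.5, 0.75, 0, 0, 0, 8.5, 0.75, 0, 0, 0, 8.5, 0.75, 0, 0, 0, 8.5, 0.75, 0, 0, 0, 1.3, 0.75, 0.0228, -0.0474, 0, 0, 0.75, 0.0228, -0.0474, 0, 0, 0.75, 0.0228, -0.0474, 0, 0, 0.75, 0.0228, -0.0474, 0, 0, 0.75],
)

```text
time_s: 22.7
eef_pos: [0.5184, -0.0197, 0.3304]
ee_rot: [-180.0, 0.0, 170.3]
contact_force: [-0.3, 0.0, 0.0]
grip_width: 0.75
finger_force: 0.0
```

step_arm(
  motion=[0, 0, 0, 0, 0.75, 0, 0, 0.018, 0, 0.75, 0, 0, 0.018, 0, 0.75, 0, 0, 0.018, 0, 0.75, 0, 0, 0.018, 0, 0.75, 0, 0, 0.018, 0, 0.75, 0, 0, 0.018, 0, 0.75, 0, 0, 0.018, 0, 0.75, 0, 0, 0.018, 0, 0.75, 0, 0, 0, 0, 0.75],
)

```text
time_s: 23.7
eef_pos: [0.5185, -0.0179, 0.1842]
ee_rot: [180.0, -0.2, 170.2]
contact_force: [-0.2, 0.7, -2.2]
grip_width: 0.749
finger_force: 0.0
```

```bash
cat > nxt.py <<'E'
import sys
from h import *; from sp import spools
d=cap('wrist',sys.argv[1]); spools(d); s=get_state(); print(s['eef_pos'],s['ee_rot'],s['joints'].round(0))
E
python3 nxt.py wB1
```

```text
[302 180] ctr 0.4721 -0.0202 size 0.098 0.06 axis deg -10.2 near z 0.062 w 0.06 far z 0.051 w 0.049
[124 207] ctr 0.4741 -0.1383 size 0.099 0.061 axis deg 23.5 near z 0.062 w 0.061 far z 0.051 w 0.049
[ 0.51919632 -0.01807804  0.18556958] [ 1.79994094e+02 -1.37830116e-01  1.70201350e+02] [-11.  16. -17.  57.   0.  -1.]
```

step_arm(
  motion=[0.001, -0.0104, 0.015, 0, 0.75, 0, 0, 0.015, 0, 0.75, 0, 0, 0.015, 0, 0.75, 0, 0, 0.015, 0, 0.75, 0, 0, 0.015, 0, 0.75, 0, 0, 0.015, 0, 0.75, 0, 0, 0.012, 0, 0.75, 0, 0, 0.006, 0, 0.75, 0, 0, 0, 0, 0.75, 0, 0, 0, 0, 0.3],
)

```text
time_s: 24.75
eef_pos: [0.5174, -0.0287, 0.0789]
ee_rot: [-180.0, 0.0, 170.1]
contact_force: [0.4, 0.0, -0.0]
grip_width: 0.597
finger_force: 0.0
```

step_arm(
  motion=[0, 0, 0, 0, 0.3, 0, 0, 0, 0, 0.3, 0, 0, 0, 0, 0.3, 0, 0, 0, 0, 0.3, 0, 0, 0, 0, 0.3, 0, 0, 0, 0, 0.3, 0, 0, 0, 0, 0.3, 0, 0, 0, 0, 0.3, 0, 0, 0, 0, 0.3, 0, 0, 0, 0, 0.3],
  squeeze=20,
)

```text
time_s: 25.75
eef_pos: [0.5175, -0.0288, 0.079]
ee_rot: [-180.0, 0.1, 170.1]
contact_force: [-0.7, 0.6, 5.8]
grip_width: 0.57
finger_force: 20.8
```

step_arm(
  motion=[0.003, 0, -0.01, 0, 0.3, 0.005, 0, -0.03, 0, 0.3, 0.005, 0, -0.05, 0, 0.3, 0, 0, -0.02, 0, 0.3, 0, 0, 0, 0, 0.3, 0, 0, 0.01, 0, 0.3, 0, 0, 0, 0, 0.3, 0, 0, -0.05, 0, 0.3, 0, 0, -0.05, 0, 0.3, 0, 0, 0, 0, 0.3],
)

```text
time_s: 26.75
eef_pos: [0.5063, -0.0269, 0.2824]
ee_rot: [-180.0, 0.4, 170.1]
contact_force: [1.0, -0.7, -1.8]
grip_width: 0.572
finger_force: 22.0
```

```bash
python3 tilt.py wB2
```

```text
[ 0.5063 -0.0269  0.2824] [ 1.  -0.7 -1.8]
n 5302 drum dir (x,z down) [0.58  0.814] tilt from vertical deg 35.5 lowest z world 0.143 wide pts 1331 [0.048 0.025 0.122]
```

step_arm(
  motion=[-0.014, 0.008, 0.01, 0, 0.3, -0.029, 0.017, 0.012, 0, 0.3, -0.029, 0.017, 0.012, 0, 0.3, -0.029, 0.017, 0.012, 0, 0.3, -0.029, 0.017, 0.012, 0, 0.3, -0.012, 0.006, 0.006, 0, 0.3, 0, 0, 0, 0, 0.3, 0, 0, -0.05, 0, 0.3, 0, 0, -0.05, 0, 0.3, 0, 0, 0, 0, 0.3],
)

```text
time_s: 27.8
eef_pos: [0.6593, 0.0294, 0.3205]
ee_rot: [180.0, 0.5, 170.1]
contact_force: [1.4, -0.1, -2.1]
grip_width: 0.574
finger_force: 22.1
```

step_arm(
  motion=[0, 0, 0.02, 0, 0.3, 0, 0, 0.02, 0, 0.3, 0, 0, 0.02, 0, 0.3, 0, 0, 0.02, 0, 0.3, 0, 0, 0.01, 0, 0.3, 0, 0, 0, 0, 0.3, 0, 0, -0.05, 0, 0.3, 0, 0, -0.05, 0, 0.3, 0, 0, 0, 0, 0.3, 0, 0, 0, 0, 0.3],
)

```text
time_s: 28.8
eef_pos: [0.659, 0.0297, 0.3271]
ee_rot: [180.0, 0.3, 170.1]
contact_force: [-1.3, 0.4, -2.6]
grip_width: 0.575
finger_force: 22.1
```

```bash
python3 tilt.py wB3
```

```text
[0.659  0.0297 0.3271] [-1.3  0.4 -2.6]
n 4956 drum dir (x,z down) [0.507 0.862] tilt from vertical deg 30.4 lowest z world 0.185 wide pts 1275 [0.041 0.025 0.127]
```

step_arm(
  motion=[-0.02, 0, 0.02, 0, 0.3, -0.02, 0, 0.02, 0, 0.3, 0, 0, 0.025, 0, 0.3, 0, 0, 0.025, 0, 0.3, 0, 0, 0.025, 0, 0.3, 0, 0, 0.025, 0, 0.3, 0, 0, 0.015, 0, 0.3, 0, 0, 0.009, 0, 0.3, 0, 0, 0.003, 0, 0.3, 0, 0, 0, 0, 0.3],
)

```text
time_s: 29.85
eef_pos: [0.6972, 0.0229, 0.1567]
ee_rot: [-180.0, -0.1, 170.1]
contact_force: [0.3, 0.3, -1.5]
grip_width: 0.571
finger_force: 22.1
```

```bash
python3 tilt.py wB4
```

```text
[0.6972 0.0229 0.1567] [ 0.3  0.3 -1.5]
n 4963 drum dir (x,z down) [0.504 0.863] tilt from vertical deg 30.3 lowest z world 0.015 wide pts 1292 [0.041 0.025 0.127]
```

step_arm(
  motion=[0.001, 0, 0.002, 0, 0.3, 0.003, 0, 0.001, 0, 0.3, 0.003, 0, 0, 0, 0.3, 0.004, 0, 0, 0, 0.3, 0.004, 0, 0, 0, 0.3, 0.004, 0, 0, 0, 0.3, 0.004, 0, 0, 0, 0.3, 0.004, 0, 0, 0, 0.3, 0.004, 0, 0, 0, 0.3, 0.004, 0, 0, 0, 0.3],
)

```text
time_s: 30.9
eef_pos: [0.6644, 0.029, 0.1568]
ee_rot: [180.0, 0.3, 170.1]
contact_force: [0.2, 0.0, 4.3]
grip_width: 0.571
finger_force: 23.0
```

```bash
python3 tilt.py wB5
```

```text
[0.6644 0.029  0.1568] [0.2 0.  4.3]
n 3140 drum dir (x,z down) [0.187 0.982] tilt from vertical deg 10.8 lowest z world 0.012 wide pts 1188 [0.012 0.024 0.139]
```

Works well; 10.8° remaining → about 18 mm more.

step_arm(
  motion=[0.004, 0, 0, 0, 0.3, 0.004, 0, 0.001, 0, 0.3, 0.004, 0, 0.001, 0, 0.3, 0.004, 0, 0, 0, 0.3, 0.002, 0, 0, 0, 0.3, 0, 0, 0, 0, 0.3, 0, 0, 0, 0, 0.3, 0, 0, 0, 0, 0.3, 0, 0, 0, 0, 0.3, 0, 0, 0, 0, 0.3],
)

```text
time_s: 31.95
eef_pos: [0.6461, 0.0321, 0.1527]
ee_rot: [180.0, 0.1, 170.1]
contact_force: [3.1, 1.2, 4.6]
grip_width: 0.573
finger_force: 23.3
```

```bash
python3 tilt.py wB6
```

```text
[0.6461 0.0321 0.1527] [3.1 1.2 4.6]
n 1852 drum dir (x,z down) [-0.008  1.   ] tilt from vertical deg -0.5 lowest z world 0.012 wide pts 692 [0.008 0.025 0.067]
```

step_arm(
  motion=[0, 0, 0, 0, 0.65, 0, 0, 0, 0, 0.75, 0, 0, 0, 0, 0.85, 0, 0, 0, 0, 0.85, 0, 0, 0, 0, 0.85, 0, 0, -0.01, 0, 0.85, 0, 0, -0.02, 0, 0.85, 0, 0, -0.05, 0, 0.85, 0, 0, -0.05, 0, 0.85, 0, 0, -0.05, 0, 0.85],
)

```text
time_s: 33.0
eef_pos: [0.6449, 0.0322, 0.3349]
ee_rot: [-180.0, 0.0, 170.1]
contact_force: [0.6, 0.6, -1.1]
grip_width: 0.848
finger_force: 0.0
```

step_arm(
  motion=[0, 0, 0, -8.4, 0.75, 0, 0, 0, -8.4, 0.75, 0, 0, 0, -8.4, 0.75, 0, 0, 0, -8.2, 0.75, 0.036, -0.0175, 0, 0, 0.75, 0.036, -0.0175, 0, 0, 0.75, 0.036, -0.0175, 0, 0, 0.75, 0.036, -0.0175, 0, 0, 0.75, 0.036, -0.0175, 0, 0, 0.75, 0, 0, 0, 0, 0.75],
)

```text
time_s: 34.0
eef_pos: [0.5125, -0.1225, 0.3335]
ee_rot: [-179.9, -0.0, -156.8]
contact_force: [-0.1, 0.3, 0.3]
grip_width: 0.75
finger_force: 0.0
```

step_arm(
  motion=[0, 0, 0, 0, 0.75, 0, 0, 0.017, 0, 0.75, 0, 0, 0.017, 0, 0.75, 0, 0, 0.017, 0, 0.75, 0, 0, 0.017, 0, 0.75, 0, 0, 0.017, 0, 0.75, 0, 0, 0.017, 0, 0.75, 0, 0, 0.017, 0, 0.75, 0, 0, 0.017, 0, 0.75, 0, 0, 0, 0, 0.75],
)

```text
time_s: 35.0
eef_pos: [0.5147, -0.1183, 0.1941]
ee_rot: [179.8, -0.2, -156.4]
contact_force: [0.0, 0.2, -0.6]
grip_width: 0.748
finger_force: 0.0
```

```bash
cat > stand.py <<'E'
from h import *
for n in('scene','side'):
    d=cap(n); P=d['P']; m=(P[...,2]>.085)&(P[...,2]<.115)&(P[...,0]>.56)&(P[...,0]<.8)&(P[...,1]>-.17)&(P[...,1]<.26)
    k,l,st,c=cv2.connectedComponentsWithStats(m.astype(np.uint8))
    for i in range(1,k):
        if st[i,4]<40: continue
        p=P[l==i]; p=p[p[:,2]>p[:,2].max()-.008]; q=p.mean(0); e=q[:2]-[.6745,.047]; print(n,st[i,4],q.round(3),np.ptp(p[:,:2],axis=0).round(3),'matxy',(e@[.999,.042]).round(3),(e@[-.042,.999]).round(3))
E
python3 nxt.py wC1; python3 stand.py
```

```text
[311 178] ctr 0.4749 -0.1393 size 0.098 0.06 axis deg 22.3 near z 0.062 w 0.06 far z 0.051 w 0.049
[ 0.51521026 -0.11872912  0.19542086] [ 1.79905184e+02 -7.93906404e-02 -1.56431327e+02] [-22.  16. -15.  59.   0. -45.]
scene 248 [0.637 0.141 0.102] [0.049 0.049] matxy -0.034 0.096
scene 275 [0.647 0.032 0.103] [0.048 0.05 ] matxy -0.028 -0.014
side 93 [0.643 0.131 0.104] [0.03  0.044] matxy -0.028 0.085
side 172 [0.646 0.029 0.104] [0.047 0.051] matxy -0.029 -0.017
```

step_arm(
  motion=[0, -0.0037, 0.015, 0, 0.75, 0, 0, 0.015, 0, 0.75, 0, 0, 0.015, 0, 0.75, 0, 0, 0.015, 0, 0.75, 0, 0, 0.015, 0, 0.75, 0, 0, 0.015, 0, 0.75, 0, 0, 0.015, 0, 0.75, 0, 0, 0.009, 0, 0.75, 0, 0, 0.003, 0, 0.75, 0, 0, 0, 0, 0.6],
)

```text
time_s: 36.15
eef_pos: [0.517, -0.1233, 0.0795]
ee_rot: [-180.0, 0.0, -156.5]
contact_force: [0.0, -0.2, 0.7]
grip_width: 0.609
finger_force: 0.0
```

step_arm(
  motion=[0, 0, 0, 0, 0.3, 0, 0, 0, 0, 0.3, 0, 0, 0, 0, 0.3, 0, 0, 0, 0, 0.3, 0, 0, 0, 0, 0.3, 0, 0, 0, 0, 0.3, 0, 0, 0, 0, 0.3, 0, 0, 0, 0, 0.3, 0, 0, 0, 0, 0.3, 0, 0, 0, 0, 0.3],
  squeeze=20,
)

```text
time_s: 37.15
eef_pos: [0.5171, -0.1234, 0.0796]
ee_rot: [-179.9, 0.1, -156.5]
contact_force: [0.2, 0.4, 5.1]
grip_width: 0.573
finger_force: 21.1
```

step_arm(
  motion=[0.003, 0, -0.01, 0, 0.3, 0.005, 0, -0.03, 0, 0.3, 0.005, 0, -0.05, 0, 0.3, 0, 0, -0.02, 0, 0.3, 0, 0, 0, 0, 0.3, 0, 0, 0.01, 0, 0.3, 0, 0, 0, 0, 0.3, 0, 0, -0.05, 0, 0.3, 0, 0, -0.05, 0, 0.3, 0, 0, 0, 0, 0.3],
)

```text
time_s: 38.15
eef_pos: [0.5067, -0.1293, 0.2832]
ee_rot: [-179.7, 0.3, -156.5]
contact_force: [1.8, -0.5, -2.5]
grip_width: 0.571
finger_force: 22.1
```

```bash
python3 tilt.py wC2
```

```text
[ 0.5067 -0.1293  0.2832] [ 1.8 -0.5 -2.5]
n 4931 drum dir (x,z down) [0.499 0.866] tilt from vertical deg 30.0 lowest z world 0.141 wide pts 1306 [0.04  0.026 0.126]
```

step_arm(
  motion=[-0.012, -0.002, 0.003, 0, 0.3, -0.024, -0.002, 0.003, 0, 0.3, -0.024, -0.002, 0.003, 0, 0.3, -0.024, -0.002, 0.003, 0, 0.3, -0.024, -0.002, 0.003, 0, 0.3, -0.024, -0.002, 0.003, 0, 0.3, -0.024, -0.002, 0.003, 0, 0.3, -0.024, -0.002, 0.003, 0, 0.3, -0.016, -0.002, 0.003, 0, 0.3, -0.008, -0.001, 0.003, 0, 0.3],
)

```text
time_s: 39.2
eef_pos: [0.6999, -0.0633, 0.2438]
ee_rot: [179.8, -0.3, -156.5]
contact_force: [-0.4, 0.4, -3.3]
grip_width: 0.574
finger_force: 22.1
```

step_arm(
  motion=[0, 0, 0.005, 0, 0.3, 0, 0, 0.012, 0, 0.3, 0, 0, 0.015, 0, 0.3, 0, 0, 0.015, 0, 0.3, 0, 0, 0.015, 0, 0.3, 0, 0, 0.015, 0, 0.3, 0, 0, 0.01, 0, 0.3, 0, 0, 0.006, 0, 0.3, 0, 0, 0.003, 0, 0.3, 0, 0, 0, 0, 0.3],
)

```text
time_s: 40.2
eef_pos: [0.7006, -0.0638, 0.1553]
ee_rot: [-180.0, 0.3, -156.5]
contact_force: [-0.1, 3.6, 5.3]
grip_width: 0.573
finger_force: 22.4
```

```bash
python3 tilt.py wC3
```

```text
[ 0.7006 -0.0638  0.1553] [-0.1  3.6  5.3]
n 5190 drum dir (x,z down) [0.553 0.833] tilt from vertical deg 33.5 lowest z world 0.015 wide pts 1331 [0.045 0.027 0.123]
```

step_arm(
  motion=[0.002, 0, 0, 0, 0.3, 0.003, 0, 0, 0, 0.3, 0.003, 0, -0.001, 0, 0.3, 0.004, 0, -0.001, 0, 0.3, 0.004, 0, 0, 0, 0.3, 0.004, 0, 0, 0, 0.3, 0.004, 0, 0, 0, 0.3, 0.004, 0, 0, 0, 0.3, 0.004, 0, 0, 0, 0.3, 0.004, 0, 0, 0, 0.3],
)

```text
time_s: 41.25
eef_pos: [0.6674, -0.0795, 0.1574]
ee_rot: [-179.8, 0.2, -156.5]
contact_force: [-0.4, 0.7, 4.4]
grip_width: 0.572
finger_force: 21.9
```

```bash
python3 tilt.py wC4
```

```text
[ 0.6674 -0.0795  0.1574] [-0.4  0.7  4.4]
n 3265 drum dir (x,z down) [0.201 0.98 ] tilt from vertical deg 11.6 lowest z world 0.012 wide pts 1210 [0.013 0.028 0.136]
```

step_arm(
  motion=[0.004, 0, 0.001, 0, 0.3, 0.004, 0, 0.001, 0, 0.3, 0.004, 0, 0.001, 0, 0.3, 0.004, 0, 0.001, 0, 0.3, 0.003, 0, 0, 0, 0.3, 0, 0, 0, 0, 0.3, 0, 0, 0, 0, 0.3, 0, 0, 0, 0, 0.3, 0, 0, 0, 0, 0.3, 0, 0, 0, 0, 0.3],
)

```text
time_s: 42.3
eef_pos: [0.6501, -0.0867, 0.1534]
ee_rot: [-179.8, 0.2, -156.5]
contact_force: [-0.1, 1.7, 7.5]
grip_width: 0.57
finger_force: 22.8
```

```bash
python3 tilt.py wC5
```

```text
[ 0.6501 -0.0867  0.1534] [-0.1  1.7  7.5]
n 2016 drum dir (x,z down) [0.011 1.   ] tilt from vertical deg 0.6 lowest z world 0.012 wide pts 1115 [0.008 0.028 0.138]
```

step_arm(
  motion=[0, 0, 0, 0, 0.65, 0, 0, 0, 0, 0.75, 0, 0, 0, 0, 0.85, 0, 0, 0, 0, 0.85, 0, 0, 0, 0, 0.85, 0, 0, -0.01, 0, 0.85, 0, 0, -0.02, 0, 0.85, 0, 0, -0.05, 0, 0.85, 0, 0, -0.05, 0, 0.85, 0, 0, -0.05, 0, 0.85],
)

```text
time_s: 43.35
eef_pos: [0.6485, -0.0864, 0.3335]
ee_rot: [-180.0, 0.0, -156.5]
contact_force: [1.6, -0.3, 1.2]
grip_width: 0.849
finger_force: 0.0
```

step_arm(
  motion=[0.03, 0.02, -0.01, 0, 0.85, 0.03, 0.02, -0.01, 0, 0.85, 0.03, 0.02, -0.01, 0, 0.85, 0.03, 0.02, -0.01, 0, 0.85, 0, 0, 0, 0, 0.85, 0, 0, 0, 0, 0.85, 0, 0, 0, 0, 0.85, 0, 0, 0, 0, 0.85, 0, 0, 0, 0, 0.85, 0, 0, 0, 0, 0.85],
)

```text
time_s: 44.35
eef_pos: [0.5075, -0.061, 0.3702]
ee_rot: [180.0, -0.1, -156.5]
contact_force: [0.4, -0.4, -0.8]
grip_width: 0.851
finger_force: 0.0
```

```bash
cat > lev.py <<'E'
from h import *
for n in('scene','side'):
    d=cap(n,n+'_c'); P=d['P']; f=d['frame']
    k=(f.max(2)<70)&(P[...,2]>.2)&(P[...,2]<.36)&(P[...,0]>.4)&(P[...,0]<.62)&(P[...,1]<-.25)&(P[...,1]>-.45)
    q,l,st,c=cv2.connectedComponentsWithStats(k.astype(np.uint8)); i=1+st[1:,4].argmax(); p=P[l==i]
    a=p[:,2]; v=np.linalg.svd(p-p.mean(0),full_matrices=False)[2][0]; v*=np.sign(v[0]); s=(p-p.mean(0))@v
    lo,hi=np.percentile(s,[1,99]); print(n,st[i,4],c[i],'dir',v.round(3),'ends',(p.mean(0)+lo*v).round(3),(p.mean(0)+hi*v).round(3),'mid',(p.mean(0)+(lo+hi)/2*v).round(3))
E
python3 lev.py; python3 stand.py; python3 sp.py scene
```

```text
scene 477 [204.54507338 312.1278826 ] dir [ 0.704 -0.503 -0.5  ] ends [ 0.456 -0.316  0.32 ] [ 0.531 -0.369  0.267] mid [ 0.494 -0.342  0.293]
side 281 [349.63701068 307.04626335] dir [ 0.704 -0.509 -0.496] ends [ 0.453 -0.321  0.32 ] [ 0.526 -0.374  0.268] mid [ 0.489 -0.347  0.294]
scene 248 [0.636 0.14  0.103] [0.05 0.05] matxy -0.035 0.094
scene 269 [0.647 0.031 0.103] [0.048 0.05 ] matxy -0.028 -0.015
scene 296 [ 0.648 -0.084  0.103] [0.048 0.049] matxy -0.032 -0.13
side 150 [0.637 0.137 0.103] [0.048 0.052] matxy -0.034 0.092
side 174 [0.647 0.027 0.107] [0.038 0.039] matxy -0.028 -0.019
side 195 [ 0.649 -0.087  0.103] [0.048 0.049] matxy -0.031 -0.133
scene
```

View pics/side_c.png

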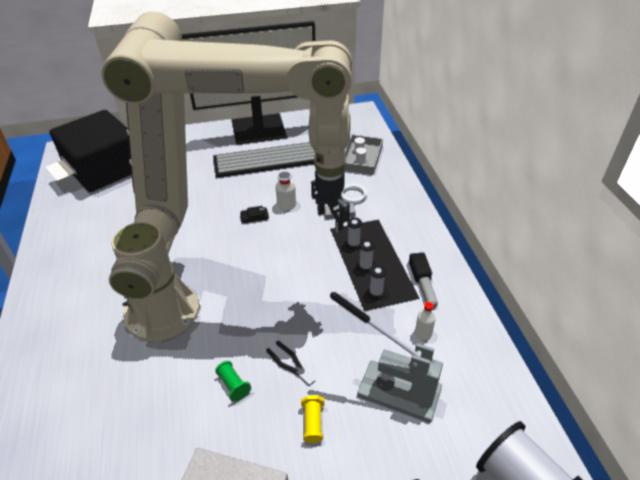

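step_arm(
  motion=[0, 0, -0.01, 8.45, 0, 0, 0, -0.01, 8.45, 0, 0, 0, -0.01, 8.45, 0, 0, 0, -0.01, 8.45, 0, 0, 0, -0.01, 8.45, 0, 0, 0, -0.01, 8.45, 0, 0, 0, -0.01, 8.5, 0, 0, 0, 0, 0, 0, 0, 0, 0, 0, 0, 0, 0, 0, 0, 0],
)

```text
time_s: 45.6
eef_pos: [0.5069, -0.0609, 0.4403]
ee_rot: [-180.0, -0.0, 144.4]
contact_force: [0.3, 0.3, -0.1]
grip_width: 0.001
finger_force: 0.0
```

step_arm(
  motion=[-0.019, -0.03, 0, 0, 0, -0.019, -0.03, 0, 0, 0, -0.019, -0.03, 0, 0, 0, -0.019, -0.03, 0, 0, 0, -0.019, -0.03, 0, 0, 0, -0.019, -0.03, 0, 0, 0, -0.019, -0.03, 0, 0, 0, -0.019, -0.03, 0, 0, 0, 0, 0, 0, 0, 0, 0, 0, 0, 0, 0],
)

```text
time_s: 46.6
eef_pos: [0.4899, -0.3451, 0.4397]
ee_rot: [180.0, -0.1, 144.2]
contact_force: [0.1, 1.5, 0.2]
grip_width: 0.0
finger_force: 0.0
```

```bash
python3 - <<'E'
from h import *
s=get_state(); print(s['eef_pos'],s['ee_rot'],s['joints'].round(0))
d=cap('wrist','wL'); P=d['P']; T=Rt(s); Q=(P-T[:3,3])@T[:3,:3]
k=(d['frame'].max(2)<70)&(P[...,2]>.22)&(P[...,2]<.34)&(Q[...,2]>.085)
p=P[k]; v=np.linalg.svd(p-p.mean(0),full_matrices=False)[2][0]; print(k.sum(),p.mean(0).round(3),v.round(3),Q[k].mean(0).round(3),np.percentile(Q[k],[2,98],axis=0).round(3))
E
```

```text
[ 0.48993828 -0.34511886  0.4396611 ] [ 1.79968312e+02 -1.24247416e-01  1.44246859e+02] [-43.  22.  27.  95.   0.  -7.]
3472 [ 0.485 -0.385  0.293] [ 0.119 -0.978 -0.169] [-0.019 -0.036  0.146] [[-0.302 -0.353  0.121]
 [ 0.052  0.013  0.216]]
```

View pics/wL.png

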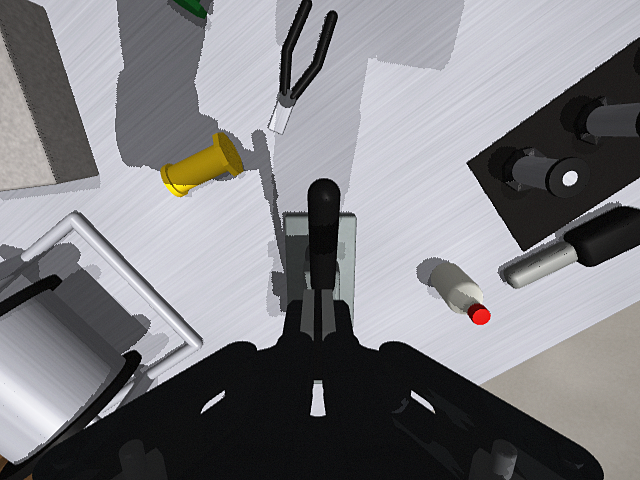

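step_arm(
  motion=[0, 0.0025, 0.01, 0, 0, 0, 0, 0.01, 0, 0, 0, 0, 0.01, 0, 0, 0, 0, 0.01, 0, 0, 0, 0, 0.008, 0, 0, 0, 0, 0.005, 0, 0, 0, 0, 0.005, 0, 0, 0, 0, 0.005, 0, 0, 0, 0, 0.005, 0, 0, 0, 0, 0.005, 0, 0],
)

```text
time_s: 47.65
eef_pos: [0.4918, -0.3426, 0.368]
ee_rot: [-180.0, 0.0, 144.3]
contact_force: [-0.9, 1.1, 2.3]
grip_width: -0.0
finger_force: 1.1
```

step_arm(
  motion=[0.0015, 0, 0.008, 0, 0, 0.0015, 0, 0.01, 0, 0, 0.0015, 0, 0.01, 0, 0, 0.0015, 0, 0.01, 0, 0, 0.0015, 0, 0.01, 0, 0, 0.0015, 0, 0.01, 0, 0, 0.0015, 0, 0.01, 0, 0, 0.0015, 0, 0.01, 0, 0, 0.0015, 0, 0.01, 0, 0, 0.0015, 0, 0.01, 0, 0],
)

```text
time_s: 48.65
eef_pos: [0.4793, -0.3336, 0.2693]
ee_rot: [-180.0, 0.0, 144.3]
contact_force: [-0.3, 0.8, 6.8]
grip_width: 0.001
finger_force: 3.2
```

step_arm(
  motion=[0, 0, 0.01, 0, 0, 0, 0, 0.01, 0, 0, 0, 0, 0.01, 0, 0, 0, 0, 0.01, 0, 0, 0, 0, 0.01, 0, 0, 0, 0, 0.006, 0, 0, 0, 0, 0.004, 0, 0, 0, 0, 0.003, 0, 0, 0, 0, 0.002, 0, 0, 0, 0, 0, 0, 0],
)

```text
time_s: 49.65
eef_pos: [0.4816, -0.3354, 0.2065]
ee_rot: [-180.0, 0.4, 144.3]
contact_force: [3.3, -1.2, 10.1]
grip_width: -0.003
finger_force: 4.5
```

step_arm(
  motion=[0, 0, 0.003, 0, 0, 0, 0, 0.003, 0, 0, 0, 0, 0.003, 0, 0, 0, 0, 0.002, 0, 0, 0, 0, 0.001, 0, 0, 0, 0, 0, 0, 0, 0, 0, 0, 0, 0, 0, 0, 0, 0, 0, 0, 0, 0, 0, 0, 0, 0, 0, 0, 0],
)

```text
time_s: 50.65
eef_pos: [0.4818, -0.3356, 0.1967]
ee_rot: [-180.0, 0.6, 144.3]
contact_force: [-0.2, 0.2, 19.5]
grip_width: -0.003
finger_force: 9.5
```

step_arm(
  motion=[0, 0, -0.004, 0, 0, 0, 0, -0.006, 0, 0, 0, 0, -0.007, 0, 0, 0, 0, -0.008, 0, 0, 0, 0, -0.008, 0, 0, 0, 0, -0.008, 0, 0, 0, 0, -0.008, 0, 0, 0, 0, -0.008, 0, 0, 0, 0, -0.008, 0, 0, 0, 0, -0.008, 0, 0],
)

```text
time_s: 51.65
eef_pos: [0.4782, -0.3327, 0.2655]
ee_rot: [-180.0, -0.2, 144.3]
contact_force: [-5.4, 2.7, 6.4]
grip_width: -0.004
finger_force: 3.2
```

step_arm(
  motion=[0, 0, -0.008, 0, 0, 0, 0, -0.008, 0, 0, 0, 0, -0.008, 0, 0, 0, 0, -0.008, 0, 0, 0, 0, -0.008, 0, 0, 0, 0, -0.008, 0, 0, 0, 0, -0.007, 0, 0, 0, 0, -0.007, 0, 0, 0, 0, -0.007, 0, 0, 0, 0, -0.007, 0, 0],
)

```text
time_s: 52.65
eef_pos: [0.4794, -0.3336, 0.3421]
ee_rot: [-180.0, -0.0, 144.3]
contact_force: [2.5, -1.0, 2.3]
grip_width: 0.002
finger_force: 1.3
```

step_arm(
  motion=[0, 0, -0.005, 0, 0, 0, 0, -0.004, 0, 0, 0, 0, -0.004, 0, 0, 0, 0, -0.004, 0, 0, 0, 0, -0.004, 0, 0, 0, 0, -0.004, 0, 0, 0, 0, -0.004, 0, 0, 0, 0, -0.004, 0, 0, 0, 0, -0.004, 0, 0, 0, 0, -0.004, 0, 0],
)

```text
time_s: 53.65
eef_pos: [0.4793, -0.3336, 0.3831]
ee_rot: [-180.0, -0.0, 144.3]
contact_force: [0.3, -0.3, -0.5]
grip_width: -0.004
finger_force: 0.0
```

step_arm(
  motion=[0, 0, -0.004, 0, 0, 0, 0, -0.006, 0, 0, 0, 0, -0.01, 0, 0, 0, 0, -0.01, 0, 0, 0, 0, -0.015, 0, 0, 0, 0, -0.015, 0, 0, 0, 0, -0.01, 0, 0, 0, 0, 0, 0, 0, 0, 0, 0, 0, 0, 0, 0, 0, 0, 0],
)

```text
time_s: 54.65
eef_pos: [0.4795, -0.3337, 0.4524]
ee_rot: [180.0, -0.0, 144.3]
contact_force: [0.7, -0.1, -0.8]
grip_width: 0.004
finger_force: 0.0
```

```bash
python3 stand.py; python3 lev.py; cp pics/scene_c.png pics/scene_end.png; python3 sp.py scene
```

```text
scene 247 [0.636 0.141 0.103] [0.047 0.048] matxy -0.035 0.095
scene 270 [0.646 0.032 0.103] [0.048 0.05 ] matxy -0.029 -0.014
scene 296 [ 0.648 -0.083  0.103] [0.048 0.05 ] matxy -0.032 -0.129
side 153 [0.649 0.027 0.103] [0.046 0.049] matxy -0.026 -0.019
side 197 [ 0.648 -0.087  0.103] [0.049 0.052] matxy -0.032 -0.133
scene 491 [204.6293279  312.44602851] dir [ 0.704 -0.507 -0.498] ends [ 0.456 -0.315  0.32 ] [ 0.531 -0.369  0.267] mid [ 0.494 -0.342  0.293]
side 268 [349.62313433 306.99253731] dir [ 0.707 -0.505 -0.495] ends [ 0.452 -0.321  0.32 ] [ 0.526 -0.373  0.268] mid [ 0.489 -0.347  0.294]
scene
```

View pics/scene_end.png

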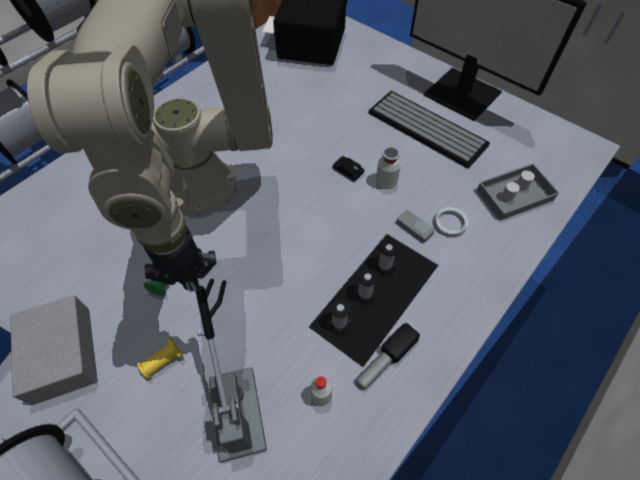

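The three spools stand on the mat at px (388,256), (367,285) and (340,317). The lever is home, the dish is up, and the bystanders look unmoved.

```bash
python3 -c "
from plant import job_done; print(job_done())"
```

```text
the job is handed in; nothing more can be done
None
```

The job is handed in: the dish was pressed and came back up, all three spools present were stood upright on the mat, and the lever was pulled to its stop and eased home; the hand-in returned no verdict.

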